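# Move the clear guard to the other wire feed head

## Task

Two bench wire-feed heads stand on the table, and only one wears its clear guard. Pull that head's sprung hinge pin outward by its tab so that the hinge end of the guard springs up, lift the guard off, drop it into the hinge slot of the bare head the same way round, and press its hinge end down until that head's pin snaps home and the guard sits level. Leave the other things on the bench where they are.

Things in the scene. Friction and masses are not known exactly. Their poses are not given: they have to be found in the camera images.
- guard: Loose guard, 0.4 kg: aluminium and clear top plate (x -75..94, |y| < 45, z 78..82 mm), clear pane at -x down to z = 0, clear side cheeks (y +-43, x -71..30, z 46..78), black handle on top, steel lug under its +x end. Seated, its origin lies 14 mm above the head's and its axes are parallel to the head's; the pane's foot (x = -73) rests on the deck. Unpinned, it stands tilted about 0.1 rad.
- guard_handle (a point): Middle of the guard's black bar handle (guard frame x 20, y 0, z 112 mm), over its centre of mass: bar 70 mm along guard x, 14 mm wide (y), 16 mm high, 22 mm free below it over the plate. Axes as the guard's.
- guard_press (a point): Top of the plate above the lug (guard frame x 76, y 0, z 82 mm; 96 mm above the bench when seated): press down here. About 10 N takes the guard from its sprung-up position to seated, and the pin snaps in. Seated and pinned, the hinge end rises again by up to 2 mm.
- guard_eye (a point): Where the pin passes the lug's window, 18 mm (x 61..79) by 16 mm (z 50..66): guard frame x 70, y 0, z 56 mm; lug x 54..86, y -6..6, down to z 18 mm. Below z 38 its +y side tapers to a 2 mm edge at y -5, which cams the pin back: let down, the guard sinks by its own weight to its sprung-up position, this point 14 mm above the pin axis. Seated, it is at the pin axis.
- head_a: Feed head fixed to the bench that wears the guard at the start. Origin on the bench; x points from the guard's pane to the hinge, y from the slot to the pin's tab, z up. Steel deck x -95..105, y -62..118, z 0..14 mm. Grey hinge bracket x 42..98, |y| < 14, with an upright slot (40 mm in x, 16 mm in y) whose flared mouth ends at z 88. Rollers: x -27..35, |y| < 38, up to z 66 mm.
- head_b: The bare feed head, fixed to the bench, to which the guard must go; same make, sizes and axes as head_a. In the bottom of each slot a sprung brass ejector (8 N pressed down, 5.5 N raised) lifts the lug of an unpinned guard by 14 mm.
- head_a_hinge (a point): Where head_a's pin axis crosses the slot's centre: head frame x 70, y 0, z 70 mm. The pin (9 mm thick, round nose) lies along head y and enters from +y through a barrel that ends at y 35 mm. Axes as the head's.
- head_b_hinge (a point): The same point of head_b: the guard's pin window belongs here at the end.
- tab_a (a point): Middle of the inner face (towards the slot) of head_a's upright steel pin tab, head frame x 70, y 92 + pin travel, z 100 mm. The tab is 28 mm in x, 8 mm thick, z 60..122 mm. 57 mm free between barrel and tab, over the bare rod (top at z 75): a finger fits there to push the tab outward (head +y).
- tab_b (a point): The same point on head_b's pin tab.
- pin_a (a joint): Travel (m) of head_a's sprung hinge pin: 0 = home, nose across the slot; grows as the tab goes outward (head +y), to 0.020 at most. From 0.015 on the nose is clear and the guard's hinge end springs up 14 mm. Let go, the spring (2 to 3 N) drives it back; with the guard sprung up it only rests against the lug.
- pin_b (a joint): Travel (m) of head_b's pin, as pin_a.
- screwdriver: Bystander, not to be disturbed: screwdriver lying on the bench between the heads.
- oil_bottle: Bystander, not to be disturbed: white plastic bottle with a black cap, 56 mm in diameter, 150 mm tall.
- spool: Bystander, not to be disturbed: grey empty spool, 110 mm in diameter, 65 mm tall.
- mug: Bystander, not to be disturbed: white mug, 80 mm in diameter, 90 mm tall.
- die_block: Bystander, not to be disturbed: bare steel block 80 x 40 x 30 mm.
There are look-alikes about, which are no part of the job. What is shaped like the guard but pink is not meant.

How it is judged:
On the way, in this order (a step that is already met when the one before it is completed fails the run):
1. the pin of the guarded head is drawn and the hinge end of the guard has sprung up (z of guard_eye in the frame of head_a between 0.079 and 0.1 m), for 0.1 s.
2. the guard is lifted clear out of that head's hinge slot (z of guard_eye in the frame of head_a above 0.13 m), for 0.1 s.
At the end, for the whole second after the job is handed in: The guard is seated on the other head, the same way round: its pin window within 6 mm (x), 5 mm (y) and 4 mm (height) of the pin axis' place, level within 0.04 rad, in line with the head within 0.2 rad, both pins home (within 3 mm), the guard released and at rest (x of guard_eye in the frame of head_b between 0.064 and 0.076 m and y of guard_eye in the frame of head_b between -0.005 and 0.005 m and z of guard_eye in the frame of head_b between 0.066 and 0.074 m and x of guard in the frame of head_b below 0.03 m and angle between the x axis of guard and the x axis of head_b, either way round below 0.2 rad and angle between guard's own z axis and vertical below 0.04 rad and value of joint each of pin_b, pin_a below 0.003 m and linear speed of guard below 0.01 m/s); the robot touches nothing.
It fails at once if a bystander is shifted by more than 30 mm (distance of any of screwdriver, oil_bottle, spool, mug, die_block from where it was at the start of the episode above 0.03 m).
It also fails if it takes over 69 s, if anything falls off the work surface, if the arm or the gripper's body presses on something with over 40 N, if the wrist force passes 120 N, or if a joint passes its speed limit or range.

## Robot

A 7-joint arm with a two-finger parallel gripper is mounted at the origin on the work surface. World frame = base frame: x ahead of the robot, y to its left, z up, the work surface at z = 0. Lengths are in m, angles in rad, forces in N, time in s.
With the tool pointing down it reaches from about 0.4 to 0.875 m from the base axis. Payload 19.3 kg.
Tool frame: the origin (TCP) lies at the very end of the fingers, on their centre line; the grasp point (between the pads) lies 19 mm behind it; z points along the fingers, y is the line along which they close (so a half turn about z gives the same grasp; the last joint's range is limited). The gripper opens to 85 mm and grips with 20 to 120 N. Pads are 22 mm wide; open, the fingers measure 114 mm over their backs; the gripper's body (76 mm by 85 mm) begins 54 mm behind the grasp point. The pads swing forward as they close: fully open they stand 13 mm farther back than shut.
Start: joints at [1.046, 0.521, -0.036, 1.599, 0.021, 1.021, -0.113], TCP at [0.275, -0.561, 0.231] pointing down, gripper open.
Joint ranges: [-2.91, 2.91], [-0.3, 2.13], [-1.5, 1.42], [0.17, 2.43], [-1.26, 4.41], [0.16, 1.93], [-2.52, 2.52]. Speed limits (rad/s): [1.89, 1.89, 2.39, 2.39, 3.01, 3.01, 3.01].

## Interface

Orientations are given as [roll, pitch, yaw] about the fixed x, y, z axes, in that order (R = Rz(yaw) Ry(pitch) Rx(roll)).
In Python, from workcell import bot gives the robot as it stands.
- The arm moves only by the tool carry_out, never from a script. Its argument "rows" is a list that holds one entry, the list of rows, each a list of 4 numbers: the shift along the tool's x, y, z in m, then the turn about the tool's z in degrees. In form: [[[x, y, z, twist], ...]]. A call has 1 to 12 rows; each row is the pose to reach, as a shift and turn from the pose commanded when the call began, along the tool's axes at that moment; what a row does not reach only later rows make up. A row lasts 1/12 s, in which the tool goes at most 41.7 mm and 7.16 degrees, less where a joint would pass 70% of its speed; a pose out of reach is approached as far as the arm can. A call with a gripper value outside its range is refused whole. "grip" is the finger opening in m, from 0 to 0.0854, set as the call begins (left out, the last holds). The fingers move at their own pace and stop on an object; "grip_force" is the grip in N (left out, the last holds). Time passes only in rows, so rows that repeat a pose let the fingers close. It gives the time, the measured TCP pose, the force, the opening and the grip force at its end, in the units of the state.
- bot.observe(): the state, without advancing time (a new reading comes with each control period).
- bot.grab_frame(name): name is "scene" or "top" or "wrist"; returns a dict with "pixels" (420x560x3 uint8, red, green, blue), "K" (3x3 intrinsics, pixels), "pose" (4x4, takes a point from camera to world coordinates). Camera axes: x right, y down, z forward; pixel columns grow to the right and rows downward; lengths in m; the calibration is good to about 2 mm. A picture is of the moment at which its call begins. There is no depth.
- bot.job_done(): hands the job in; it is judged then, once.
Trained networks look in a picture, given as the dict that the camera call returned (one of the last four; its "shot" number tells which), for a name from the list of things; names that differ only in an ending like _2 or _b are one class to them, and where a whole thing is asked for, a point or a joint stands for the part that bears it (a point fixed in the world has none). Each returns a list of dicts, best first, with "conf" (0 to 1); they miss things now and then, are a little off and sometimes report something else, mostly with a low value. They report only what shows in the picture. A call takes as long as a camera call. They do not tell look-alikes from the thing itself.
- bot.look_for(picture, label): "position" ([column, row] in pixels, amid what is visible of it).
- bot.regions_of(picture, label): "region" (420x560 bool, what is visible of it) and "position" ([column, row] in pixels, amid what is visible of it).
- bot.spot_point(picture, label): "position" ([column, row] in pixels: a listed point, or the origin of a listed thing).
The state is a dict: "clock": time; "qpos": joint angles; "qd": joint speeds; "joint_efforts": joint torques, N m; "position": TCP position; "tool_rot": TCP orientation; "force": force on the tool from outside, world axes, zero at the start; "moment": the same for the moment, N m; "grip_width": finger opening in m; "finger_force": force on a finger pad.
Only numpy, scipy, OpenCV 4.12 (cv2) and the standard library are available. Lean on these libraries where they do the work, as an engineer would, in place of code of your own. Each camera call takes 0.05 s, during which the arm holds its last target. There are 200 camera calls.

## Working session

There is one attempt and no reset: what is moved stays moved. The work goes in short steps, Python scripts to look and compute and a tool call to move; the robot and the scene stay as the last step left them, time stands still between calls to the robot, and variables do not carry over. Pictures are saved under pics/ and viewed, at most 11 in all, crops included, and the job is handed in when it is done.

Besides the shell and the picture viewer there is one more tool, called after "Emit:" by a JSON object that holds its "api" and its "payload". carry_out: Moves the arm, as the interface text tells. Its arguments: {"type":"object","properties":{"rows":{"type":"array","items":{"type":"array","items":{"type":"array","items":{"type":"number"}}}},"grip":{"type":"number"},"grip_force":{"type":"number"}},"required":["rows"]}

```bash
mkdir -p pics; ls; cat > h.py <<'E'
import numpy as np, cv2
from workcell import bot
from scipy.spatial.transform import Rotation as R
def ray(f,p):
    d=np.linalg.inv(f['K'])@np.array([p[0],p[1],1.0]); T=np.array(f['pose'])
    return T[:3,3], T[:3,:3]@d
def onz(f,p,z):
    o,d=ray(f,p); return o+d*(z-o[2])/d[2]
def proj(f,X):
    T=np.array(f['pose']); c=T[:3,:3].T@(np.array(X)-T[:3,3]); u=f['K']@c; return u[:2]/u[2]
def save(f,n,crop=None,s=1):
    im=f['pixels'][:,:,::-1].copy()
    if crop: x0,y0,x1,y1=crop; im=im[y0:y1,x0:x1]
    cv2.imwrite('pics/'+n,cv2.resize(im,None,fx=s,fy=s,interpolation=cv2.INTER_CUBIC))
E
python3 - <<'E'
from h import *
np.set_printoptions(precision=3,suppress=True)
s=bot.observe(); print({k:np.round(v,3) for k,v in s.items()})
t=bot.grab_frame('top'); c=bot.grab_frame('scene')
cv2.imwrite('pics/a.png',np.hstack([t['pixels'],c['pixels']])[:,:,::-1][:, :])
im=cv2.imread('pics/a.png'); cv2.imwrite('pics/a.png',np.vstack([im[:,:560],im[:,560:]])[:, :] if 0 else cv2.resize(im,(800,300)))
save(t,'t.png',s=1.4); save(c,'c.png',s=1.4)
for f,n in((t,'top'),(c,'scene')):
    print(n,f['pose'][:3,3],f['pose'][:3,2])
    for l in ['guard','guard_handle','guard_press','guard_eye','head_a','head_a_hinge','tab_a']:
        for r in bot.spot_point(f,l)[:4]: print(l,np.round(r['position'],1),round(r['conf'],2))
E
```

```text
pics
{'clock': np.float64(0.0), 'qpos': array([ 1.046,  0.522, -0.036,  1.6  ,  0.021,  1.021, -0.113]), 'qd': array([-0.001,  0.   , -0.   ,  0.001, -0.002,  0.001,  0.001]), 'joint_efforts': array([ -0.001, -92.709,   1.98 , -36.992,   0.018,   0.008,   0.   ]), 'position': array([ 0.274, -0.561,  0.231]), 'tool_rot': array([-3.14 ,  0.   ,  0.455]), 'force': array([ 0.18 ,  0.389, -0.618]), 'moment': array([-0.   ,  0.057,  0.055]), 'finger_force': np.float64(0.0), 'grip_width': np.float64(0.085)}
top [ 0.359 -0.008  1.299] [ 0.133 -0.016 -0.991]
guard [432.6 168.9] 0.97
guard [319.8 216.1] 0.67
guard [321.2 214.8] 0.19
guard [403.7 233.3] 0.18
guard_handle [324.2 203.5] 0.88
guard_handle [456.8 146.3] 0.75
guard_handle [319.4 217. ] 0.2
guard_press [320.7 191.3] 0.93
guard_press [257.2 177.6] 0.36
guard_eye [317.1 193.6] 0.82
guard_eye [461.6 167. ] 0.61
head_a [205.8 219.1] 0.85
head_a [165.5 194.1] 0.74
head_a [326.  203.6] 0.7
head_a [320.1 215. ] 0.64
tab_a [164.3 194.1] 0.66
tab_a [291.2 189.7] 0.42
scene [1.001 0.717 1.184] [-0.344 -0.53  -0.775]
guard [183.2 142. ] 0.86
guard [255.6 190.6] 0.73
guard_handle [154.  140.7] 0.96
guard_handle [251.7 174.6] 0.85
guard_press [160.1 127.3] 0.9
guard_press [235.6 182.8] 0.72
guard_press [256.6 192.3] 0.56
guard_eye [168.2 130.4] 0.67
guard_eye [236.  189.8] 0.59
head_a [258.4 194.4] 0.9
head_a [319.2 270.4] 0.79
head_a [255.3 190.1] 0.57
head_a_hinge [240.7 186. ] 0.81
head_a_hinge [238.7 188.5] 0.65
tab_a [255.6 201. ] 0.52
tab_a [322.5 289.4] 0.49
```

View pics/t.png

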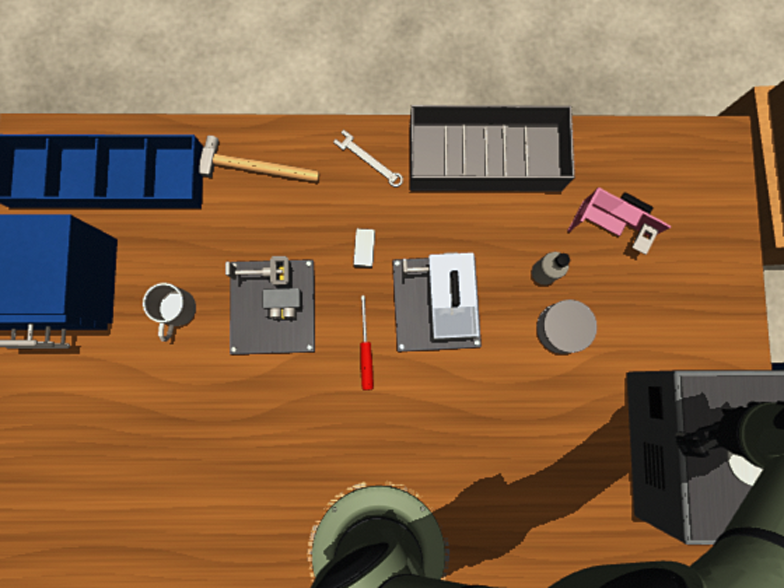

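View pics/c.png

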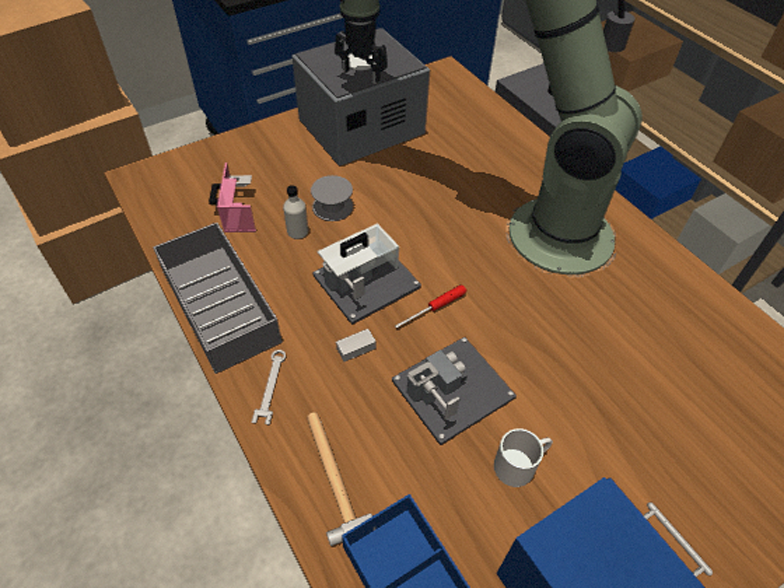

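Top view (1.4x): the white/clear guard with black handle sits on the right head at (455,290). The bare head is at (272,307), and the pink look-alike at (620,220) is off to the side. The hinge brackets and tabs point up and left in the image, so head x ≈ world +x and head y ≈ world +y. I'll confirm with one enlarged crop and measure the deck corners.

```bash
python3 - <<'E'
from h import *
np.set_printoptions(precision=4,suppress=True)
t=bot.grab_frame('top'); save(t,'crop.png',(155,165,355,265),4)
for n in('head_a','guard'):
  for r in bot.regions_of(t,n)[:4]:
    m=r['region'].astype(np.uint8); 
    ys,xs=np.nonzero(m); print(n,round(r['conf'],2),r['position'],xs.min(),xs.max(),ys.min(),ys.max(),m.sum())
# dark deck quads
g=cv2.cvtColor(t['pixels'],cv2.COLOR_RGB2HSV)
for (x0,x1) in((157,232),(275,350)):
    P=t['pixels'].astype(int); m=((P[:,:,0]-P[:,:,2])<25).astype(np.uint8)
    w=np.zeros_like(m); w[178:262,x0:x1]=m[178:262,x0:x1]
    w=cv2.morphologyEx(w,cv2.MORPH_OPEN,np.ones((3,3)))
    c=max(cv2.findContours(w,0,2)[0],key=cv2.contourArea)
    q=cv2.boxPoints(cv2.minAreaRect(c)); print(q)
    X=np.array([onz(t,p,0.014)[:2] for p in q]); print(X, X.mean(0), np.linalg.norm(np.roll(X,1,0)-X,axis=1))
print(onz(t,(324.2,203.5),.126), onz(t,(320.7,191.3),.096))
print('gripper', proj(t,[.274,-.561,.231]))
E
```

```text
head_a 0.76 [295.7, 221.0] 280 343 184 250 1944
head_a 0.76 [196.5, 217.8] 162 224 183 252 4062
guard 0.89 [324.7, 210.6] 306 341 179 243 2075
guard 0.88 [443.9, 153.3] 407 477 135 180 1507
[[160.6851 183.9804]
 [223.5766 182.1835]
 [225.5359 250.7561]
 [162.6444 252.553 ]]
[[0.6164 0.3296]
 [0.6221 0.1402]
 [0.4151 0.1314]
 [0.4102 0.3169]] [0.5159 0.2295] [0.2067 0.1895 0.2072 0.1855]
[[279.1928 183.7005]
 [338.2487 179.4822]
 [343.0913 247.2792]
 [284.0355 251.4975]]
[[ 0.6174 -0.0282]
 [ 0.6306 -0.208 ]
 [ 0.4247 -0.2181]
 [ 0.4125 -0.042 ]] [ 0.5213 -0.1241] [0.2054 0.1803 0.2062 0.1765]
[ 0.5395 -0.1503  0.126 ] [ 0.5791 -0.1446  0.096 ]
gripper [498.552  304.1464]
```

View pics/crop.png

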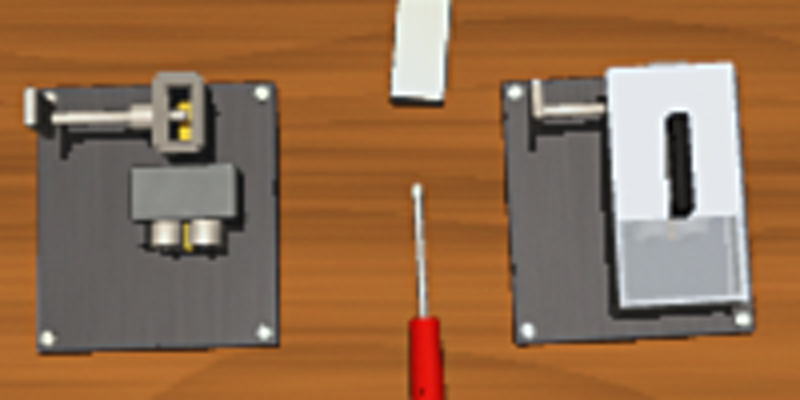

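The crop confirms it: the right head, crop (675,180), wears the clear guard with the black handle. The left head is bare, with its slot at crop (183,115). The pink one is the look-alike. Next I raise the arm and move above head_a's tab for a wrist view.

Emit:
{"api": "carry_out", "payload": {"rows": [[[0, 0, -0.04, 0], [0, 0, -0.08, 0], [0, 0, -0.12, 0], [0.03, -0.02, -0.15, 3], [0.06, -0.042, -0.17, 6], [0.09, -0.063, -0.17, 9], [0.12, -0.084, -0.17, 12], [0.15, -0.105, -0.17, 15], [0.18, -0.126, -0.17, 18], [0.21, -0.147, -0.17, 20], [0.24, -0.168, -0.17, 22.6], [0.27, -0.19, -0.17, 22.6]]]}}

```text
clock: 1.95
position: [0.4341, -0.2706, 0.4015]
tool_rot: [3.141, -0.0, 0.057]
force: [0.7, -1.0, -0.6]
grip_width: 0.0856
finger_force: 0.0
```

Emit:
{"api": "carry_out", "payload": {"rows": [[[0.02, -0.033, 0, 0], [0.04, -0.066, 0, 0], [0.06, -0.1, 0, 0], [0.08, -0.133, 0, 0], [0.1, -0.165, 0, 0], [0.12, -0.2, 0, 0], [0.12, -0.2, 0, 0], [0.12, -0.2, 0, 0]]], "grip": 0}}

```text
clock: 2.62
position: [0.5419, -0.0631, 0.401]
tool_rot: [-3.141, 0.0, 0.064]
force: [-0.0, -0.2, 0.1]
grip_width: 0.0002
finger_force: 0.0
```

```bash
python3 - <<'E'
from h import *
np.set_printoptions(precision=4,suppress=True)
w=bot.grab_frame('wrist'); save(w,'w1.png')
print(w['pose'],w['K']); print(bot.observe()['position'])
Z={'guard_handle':.126,'guard_press':.096,'tab_a':.1,'head_a_hinge':.07,'guard':.014,'head_a':0,'guard_eye':.07}
for l in Z:
    for r in bot.spot_point(w,l)[:3]: print(l,np.round(r['position'],1),round(r['conf'],2),onz(w,r['position'],Z[l]))
E
```

```text
[[ 0.0646 -0.9452 -0.32    0.6239]
 [-0.9979 -0.0614 -0.0202 -0.0583]
 [-0.0006  0.3206 -0.9472  0.5434]
 [ 0.      0.      0.      1.    ]] [[346.5212   0.     280.5849]
 [  0.     346.5212 214.7229]
 [  0.       0.       1.    ]]
[ 0.5414 -0.0649  0.4011]
guard_handle [352.3 176.9] 0.69 [ 0.5375 -0.1517  0.126 ]
tab_a [281.6 133.5] 0.85 [ 0.5813 -0.062   0.1   ]
tab_a [221.   81.9] 0.62 [0.6369 0.0142 0.1   ]
guard [341.3 175.1] 0.95 [ 0.516  -0.1594  0.014 ]
head_a [115.4 168.1] 0.85 [0.5012 0.1963 0.    ]
head_a [345.8 132.5] 0.65 [ 0.5796 -0.161   0.    ]
guard_eye [346.  134.7] 0.68 [ 0.5825 -0.1484  0.07  ]
guard_eye [280.2 133.5] 0.28 [ 0.5783 -0.0604  0.07  ]
```

View pics/w1.png

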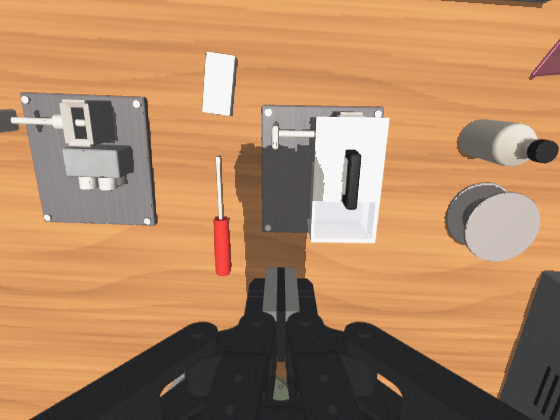

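Wrist view: head_a's tab is at (276,137) and the guard handle at (352,180). Head_b's deck spans (23..156, 93..224), with its slot near (78,121). I'll locate the deck screws to get both head poses.

```bash
cat > fit.py <<'E'
from h import *
from scipy.optimize import least_squares
def bolts(f,guesses,r=7):
    g=cv2.cvtColor(f['pixels'],cv2.COLOR_RGB2GRAY).astype(float); out=[]
    for u,v in guesses:
        u,v=int(round(u)),int(round(v)); p=g[v-r:v+r+1,u-r:u+r+1]; m=p>170
        n,l,s,c=cv2.connectedComponentsWithStats(m.astype(np.uint8))
        if n<2: out.append(None); continue
        i=min(range(1,n),key=lambda k:np.hypot(*(c[k]-r))); out.append((u-r+c[i][0],v-r+c[i][1],s[i,4]))
    return out
E
python3 - <<'E'
from fit import *
np.set_printoptions(precision=4,suppress=True)
w=bot.grab_frame('wrist')
A=bolts(w,[(379,114),(266,114),(268,228)]); B=bolts(w,[(138,103),(26,99),(47,218),(147,221)])
print(A,B)
XA=[onz(w,p[:2],.016)[:2] for p in A]; XB=[onz(w,p[:2],.016)[:2] for p in B]
# order: (+x,-y),(+x,+y),(-x,+y),(-x,-y)
S=np.array([[1,-1],[1,1],[-1,1],[-1,-1]])
def res(p):
    h=p[6:8]; e=[]
    for k,X in((0,XA),(3,XB)):
        c,s=np.cos(p[k+2]),np.sin(p[k+2]); M=np.array([[c,-s],[s,c]])
        for i,x in enumerate(X): e.append(p[k:k+2]+M@(np.array([.005,.028])+S[i]*h)-x)
    return np.concatenate(e)
s=least_squares(res,[.52,-.15,.06,.51,.2,.04,.09,.08]); print(s.x, s.fun*1e3)
for k,n in((0,'a'),(3,'b')):
    p=s.x; M=R.from_euler('z',p[k+2]).as_matrix(); o=np.r_[p[k:k+2],0]
    for nm,q in(('tab',(.07,.092,.1)),('hinge',(.07,0,.07)),('handle',(.02,0,.126)),('press',(.076,0,.096))):
        X=o+M@q; print(n,nm,X,proj(w,X))
E
```

```text
[(np.float64(379.3626373626374), np.float64(115.03296703296704), np.int32(182)), (np.float64(265.5344827586207), np.float64(111.77586206896552), np.int32(58)), None] [(np.float64(133.61702127659575), np.float64(103.8936170212766), np.int32(47)), (np.float64(22.09090909090909), np.float64(100.25), np.int32(44)), (np.float64(45.09), np.float64(220.69), np.int32(100)), (np.float64(145.31428571428572), np.float64(221.14285714285714), np.int32(35))]Traceback (most recent call last):
  File "<stdin>", line 6, in <module>
TypeError: 'NoneType' object is not subscriptable
```

```bash
sed -i "s/m=p>170/q=f['pixels'][v-r:v+r+1,u-r:u+r+1].astype(int); m=(p>125)\&(q[:,:,0]-q[:,:,2]<40)/" fit.py
cat > run.py <<'E'
from fit import *
np.set_printoptions(precision=4,suppress=True)
w=bot.grab_frame('wrist')
A=bolts(w,[(379,114),(266,114),(268,228)]); B=bolts(w,[(138,103),(26,99),(47,218),(147,221)])
print([np.round(x,1) for x in A+B])
XA=[onz(w,p[:2],.016)[:2] for p in A]; XB=[onz(w,p[:2],.016)[:2] for p in B]
S=np.array([[1,-1],[1,1],[-1,1],[-1,-1]])
def res(p):
    h=p[6:8]; e=[]
    for k,X in((0,XA),(3,XB)):
        c,s=np.cos(p[k+2]),np.sin(p[k+2]); M=np.array([[c,-s],[s,c]])
        for i,x in enumerate(X): e.append(p[k:k+2]+M@(np.array([.005,.028])+S[i]*h)-x)
    return np.concatenate(e)
s=least_squares(res,[.52,-.15,.06,.51,.2,.04,.09,.08]); print(s.x, s.fun*1e3)
for k,n in((0,'a'),(3,'b')):
    p=s.x; M=R.from_euler('z',p[k+2]).as_matrix(); o=np.r_[p[k:k+2],0]
    for nm,q in(('tab',(.07,.092,.1)),('hinge',(.07,0,.07)),('handle',(.02,0,.126)),('press',(.076,0,.096))):
        X=o+M@q; print(n,nm,X,proj(w,X))
E
python3 run.py
```

```text
[array([377.3, 114.8, 160. ]), array([266.5, 114. , 209. ]), array([265.9, 227.1,  22. ]), array([135.3, 104.1, 125. ]), array([ 26. , 100.1, 169. ]), array([ 48.3, 215.9, 129. ]), array([145.6, 219.1, 126. ])]
[ 0.5109 -0.1545  0.0407  0.5069  0.197   0.0239  0.0887  0.0795] [-1.2139  2.1564  0.8108 -1.1639  0.4031 -0.9925  0.1326 -0.7262  0.2278
  0.8122 -0.1941  1.3932 -0.1663 -1.4793]
a tab [ 0.5771 -0.0597  0.1   ] [277.0546 136.2113]
a hinge [ 0.5809 -0.1516  0.07  ] [345.9358 135.1959]
a handle [ 0.5309 -0.1536  0.126 ] [350.8325 181.2618]
a press [ 0.5869 -0.1514  0.096 ] [349.9962 132.4613]
b tab [0.5747 0.2907 0.1   ] [ -5.489  120.9387]
b hinge [0.5769 0.1987 0.07  ] [ 82.3628 122.0842]
b handle [0.5269 0.1975 0.126 ] [ 63.4685 167.5809]
b press [0.5829 0.1989 0.096 ] [ 70.3612 118.5113]
```

```bash
sed -i "s/p>125/p>165/" fit.py; python3 run.py
```

```text
Traceback (most recent call last):
  File "run.py", line 5, in <module>
    print([np.round(x,1) for x in A+B])
           ~~~~~~~~^^^^^
TypeError: unsupported operand type(s) for *: 'NoneType' and 'float'
```

```bash
sed -i "s/m=(p>165).*$/b=q[:,:,2]; m=b>(b.max()+np.median(b))\/2/" fit.py; python3 run.py
```

```text
[array([377.8, 117. , 106. ]), array([266. , 111.7,  42. ]), array([266.2, 227.1,  25. ]), array([133.9, 103.8,  42. ]), array([ 22.4, 100.1,  38. ]), array([ 45.5, 217.8,  30. ]), array([145.4, 221. ,  29. ])]
[ 0.51   -0.1545  0.0292  0.5052  0.2004  0.0279  0.0899  0.0807] [ 1.5193  0.7851 -0.8376 -2.1483 -0.6817  1.3632 -0.4155 -0.3778 -0.2242
  0.3013  0.1381  0.437   0.5015 -0.3604]
a tab [ 0.5773 -0.0605  0.1   ] [277.9314 136.1641]
a hinge [ 0.58   -0.1525  0.07  ] [346.7006 135.9825]
a handle [ 0.53   -0.1539  0.126 ] [351.176  182.0779]
a press [ 0.586  -0.1523  0.096 ] [350.8597 133.3002]
b tab [0.5726 0.2943 0.1   ] [ -7.9531 122.4001]
b hinge [0.5752 0.2024 0.07  ] [ 79.9167 123.1904]
b handle [0.5252 0.201  0.126 ] [ 60.9749 168.7471]
b press [0.5812 0.2025 0.096 ] [ 67.7577 119.6899]
```

```bash
python3 - <<'E'
from fit import *
np.set_printoptions(precision=4,suppress=True)
w=bot.grab_frame('wrist')
A=bolts(w,[(379.5,112),(266,112),(266,227)],5); print(A)
X=np.array([onz(w,p[:2],.016)[:2] for p in A])
for X_,S in((X,[[1,-1],[1,1],[-1,1]]),(X[1:],[[1,1],[-1,1]])):
    L=np.array([.005,.028])+np.array(S)*[.09,.08]
    f=lambda p:(p[:2]+L@R.from_euler('z',p[2]).as_matrix()[:2,:2].T-X_).ravel()
    s=least_squares(f,[.51,-.15,.05]); print(s.x,s.fun*1e3)
p=s.x;M=R.from_euler('z',p[2]).as_matrix()
for q in((.07,.092,.1),(.07,.066,.085),(.02,0,.126)): 
    Y=np.r_[p[:2],0]+M@q; print(Y,proj(w,Y))
g=w['pixels'].max(2); m=np.zeros_like(g); m[140:215,335:372]=g[140:215,335:372]<45
n,l,st,c=cv2.connectedComponentsWithStats(m); i=1+st[1:,4].argmax(); 
r=cv2.minAreaRect(np.argwhere(l==i)[:,::-1].astype(np.float32)); print(c[i],r,onz(w,c[i],.128))
E
```

```text
[(np.float64(377.6279069767442), np.float64(113.97674418604652), np.int32(43)), (np.float64(265.9268292682927), np.float64(111.63414634146342), np.int32(41)), (np.float64(266.2), np.float64(227.08), np.int32(25))]
[ 0.5121 -0.1542  0.0403] [-0.1492  1.7832  0.0109 -1.7201  0.1383 -0.0631]
[ 0.513  -0.1533  0.0494] [-0.1006 -0.005   0.1006  0.005 ]
[ 0.5783 -0.058   0.1   ] [276.0553 135.2113]
[ 0.5796 -0.084   0.085 ] [296.2618 134.2475]
[ 0.533  -0.1523  0.126 ] [350.274  179.7022]
[346.0168 174.    ] ((348.283203125, 177.25222778320312), (12.172981262207031, 55.94249725341797), 3.8140745162963867) [ 0.5401 -0.1458  0.128 ]
```

Emit:
{"api": "carry_out", "payload": {"rows": [[[0.01, 0.006, 0.04, 0], [0.02, 0.012, 0.08, 0], [0.03, 0.018, 0.12, 0], [0.037, 0.023, 0.16, 0], [0.037, 0.023, 0.2, 0], [0.037, 0.023, 0.235, 0], [0.037, 0.023, 0.26, 0], [0.037, 0.023, 0.26, 0]]]}}

```text
clock: 3.93
position: [0.5771, -0.0858, 0.1366]
tool_rot: [-3.14, 0.007, 0.061]
force: [-1.0, -0.5, -0.5]
grip_width: -0.0
finger_force: 0.0
```

```bash
python3 - <<'E'
from h import *
w=bot.grab_frame('wrist'); save(w,'w2.png',(130,60,430,330),2.2); s=bot.observe();print(s['position'],s['force'])
P=s['position']
print(proj(w,P))
for l,z in(('tab_a',.1),('guard_press',.096),('guard_handle',.126)):
    for r in bot.spot_point(w,l)[:2]: print(l,np.round(r['position'],1),round(r['conf'],2),onz(w,r['position'],z))
E
```

```text
[ 0.57854436 -0.08590881  0.13962352] [ 0.83047553 -0.54986977  1.01246446]
[280.13852994 284.70342045]
tab_a [234.6 239.3] 0.59 [ 0.58246833 -0.06008969  0.1       ]
guard_press [392.7 235.5] 0.96 [ 0.58861043 -0.14931052  0.096     ]
guard_press [136.3 121.7] 0.43 [ 0.64274138 -0.00841874  0.096     ]
guard_handle [398.8 352.4] 0.76 [ 0.53302775 -0.15275657  0.126     ]
```

View pics/w2.png

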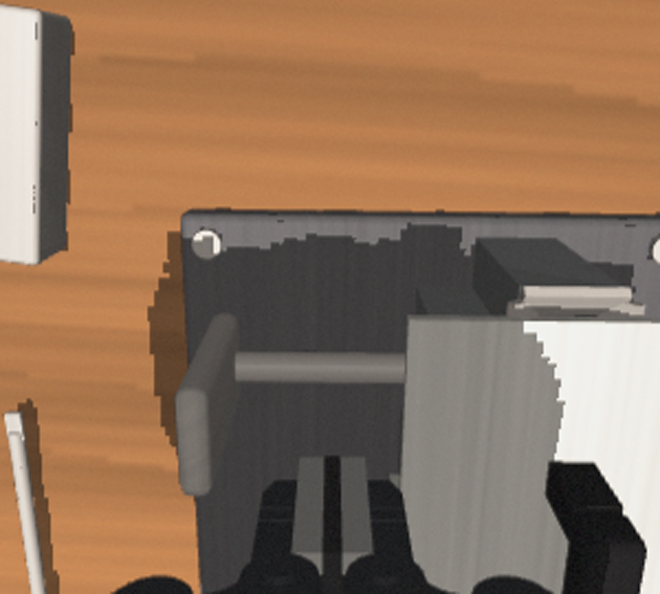

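The crop shows the closed fingers at crop (335,500), between the tab (195,450) and the plate edge (405,400), both clear. I descend beside the rod and push the tab outward (world +y = tool -y).

Emit:
{"api": "carry_out", "payload": {"rows": [[[0.003, 0, 0.025, 0], [0.003, 0, 0.05, 0], [0.003, 0, 0.05, 0], [0.003, -0.005, 0.05, 0], [0.003, -0.01, 0.05, 0], [0.003, -0.015, 0.05, 0], [0.003, -0.02, 0.05, 0], [0.003, -0.02, 0.05, 0]]]}}

```text
clock: 4.8
position: [0.5821, -0.0646, 0.0925]
tool_rot: [-3.142, -0.002, 0.061]
force: [0.1, 0.3, 0.0]
grip_width: 0.0001
finger_force: 0.5
```

Emit:
{"api": "carry_out", "payload": {"rows": [[[0, -0.004, 0, 0], [0, -0.008, 0, 0], [0, -0.012, 0, 0], [0, -0.012, 0, 0]]]}}

```text
clock: 5.13
position: [0.5808, -0.053, 0.0914]
tool_rot: [-3.141, -0.0, 0.061]
force: [0.6, -3.9, 1.9]
grip_width: 0.0
finger_force: 1.5
```

```bash
python3 - <<'E'
from h import *
w=bot.grab_frame('wrist'); save(w,'w3.png',(130,60,430,330),2.2); s=bot.observe();print(s['position'],s['force'])
for l,z in(('tab_a',.1),('guard_press',.096),('guard_handle',.126)):
    for r in bot.spot_point(w,l)[:2]: print(l,np.round(r['position'],1),round(r['conf'],2),onz(w,r['position'],z))
E
```

```text
[ 0.58080219 -0.05350323  0.09136879] [ 0.32728937 -2.32236482  2.7574377 ]
tab_a [250.5 296.9] 0.85 [ 0.57845948 -0.04015879  0.1       ]
guard_press [509.2 316.2] 0.76 [ 0.57305869 -0.16057174  0.096     ]
guard_press [403.2 304.6] 0.69 [ 0.57620908 -0.1101894   0.096     ]
```

View pics/w3.png

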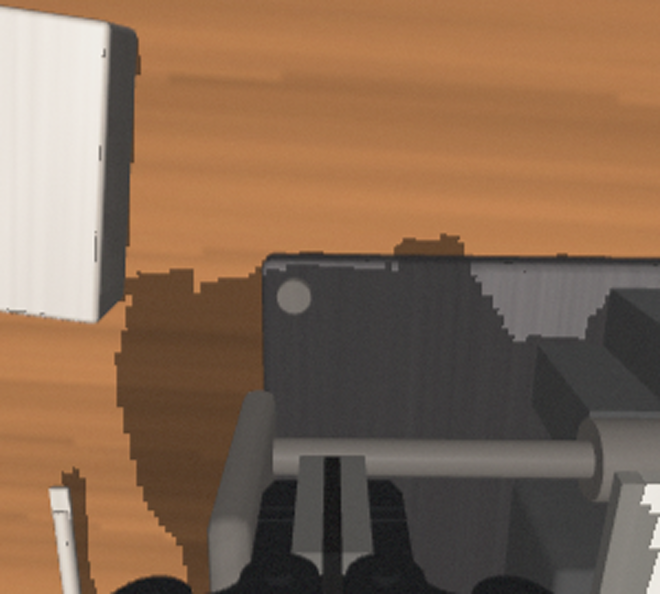

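The tab has moved about 20 mm outward (crop (240,480)), and the plate edge at crop (620,530) now looks tilted. I back off, rise, and check that the guard has sprung up.

Emit:
{"api": "carry_out", "payload": {"rows": [[[0, -0.001, 0, 0], [0, -0.001, 0, 0], [0, 0.01, 0, 0], [0, 0.015, 0, 0], [0, 0.015, -0.03, 0], [0, 0.015, -0.07, 0], [-0.01, 0.025, -0.11, 0], [-0.03, 0.06, -0.14, 0], [-0.05, 0.09, -0.15, 0], [-0.06, 0.1, -0.15, 0], [-0.06, 0.1, -0.15, 0]]], "grip": 0.05}}

```text
clock: 6.25
position: [0.5247, -0.1614, 0.2424]
tool_rot: [3.14, -0.0, 0.055]
force: [0.6, -0.5, 0.3]
grip_width: 0.0498
finger_force: 0.0
```

```bash
python3 - <<'E'
from h import *
w=bot.grab_frame('wrist'); t=bot.grab_frame('scene')
a=w['pixels'][:,:,::-1][60:360,200:500]; b=t['pixels'][:,:,::-1][150:240,215:305]
cv2.imwrite('pics/w4.png',np.hstack([cv2.resize(a,(400,400)),cv2.resize(b,(400,400),interpolation=cv2.INTER_CUBIC)]))
s=bot.observe();print(s['position'],s['tool_rot'],s['force'])
from itertools import product
L={}
for n,f in(('w',w),('s',t)):
  for l in('tab_a','guard_press','guard_handle','guard_eye'):
    for r in bot.spot_point(f,l)[:2]:
        print(n,l,np.round(r['position'],1),round(r['conf'],2),onz(f,r['position'],{'tab_a':.1,'guard_press':.11,'guard_handle':.135,'guard_eye':.084}[l]).round(4)); 
E
```

```text
[ 0.52651858 -0.15751194  0.2413159 ] [-3.14119544e+00  7.61251461e-05  5.91852532e-02] [0.66553307 1.24526026 0.91703116]
w tab_a [146.1 124.1] 0.94 [ 0.5808 -0.0517  0.1   ]
w guard_press [270.5 128.3] 0.71 [ 0.5839 -0.151   0.11  ]
w guard_handle [268.8 210.6] 0.92 [ 0.5252 -0.153   0.135 ]
w guard_eye [270.3 132.3] 0.67 [ 0.5784 -0.1504  0.084 ]
w guard_eye [473.1 235.6] 0.54 [ 0.4945 -0.3443  0.084 ]
s tab_a [324.1 288.6] 0.64 [0.5664 0.2985 0.1   ]
s tab_a [253.6 202.7] 0.58 [ 0.5809 -0.0587  0.1   ]
s guard_press [235.9 181.3] 0.95 [ 0.5894 -0.1574  0.11  ]
s guard_press [163.4 127.7] 0.55 [ 0.6887 -0.5134  0.11  ]
s guard_handle [151.3 138. ] 0.85 [ 0.7515 -0.4569  0.135 ]
s guard_handle [256.4 170.8] 0.8 [ 0.5212 -0.1432  0.135 ]
s guard_eye [167.6 129. ] 0.8 [ 0.6709 -0.529   0.084 ]
s guard_eye [240.9 189.2] 0.63 [ 0.5819 -0.1401  0.084 ]
```

View pics/w4.png

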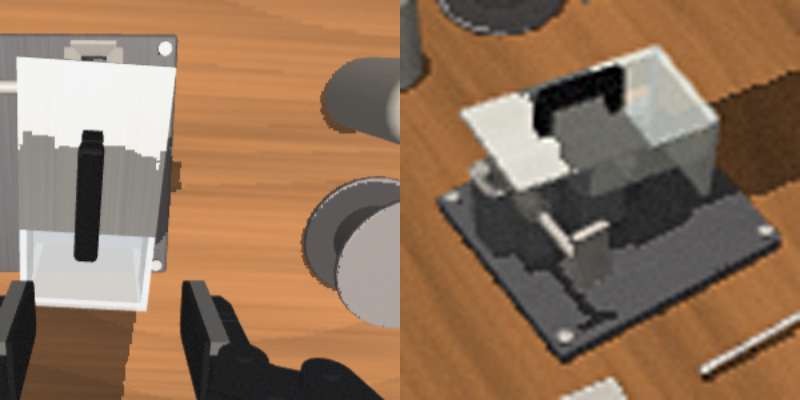

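The guard has sprung up: the scene crop (right half) shows its hinge end tilted up and the tab part-way out. In the wrist crop the handle is at (90,195), between the finger lines. I descend onto the handle and grip.

Emit:
{"api": "carry_out", "payload": {"rows": [[[-0.002, -0.004, 0.03, 0], [-0.002, -0.004, 0.06, 0], [-0.002, -0.004, 0.09, 0], [-0.002, -0.004, 0.11, 0], [-0.002, -0.004, 0.122, 0], [-0.002, -0.004, 0.122, 0], [-0.002, -0.004, 0.122, 0]]]}}

```text
clock: 7.33
position: [0.5246, -0.1532, 0.1192]
tool_rot: [-3.141, 0.001, 0.061]
force: [0.8, 0.3, 0.8]
grip_width: 0.0503
finger_force: 0.0
```

Emit:
{"api": "carry_out", "payload": {"rows": [[[0, 0, 0, 0], [0, 0, 0, 0], [0, 0, 0, 0], [0, 0, 0, 0], [0, 0, 0, 0], [0, 0, 0, 0]]], "grip": 0.0, "grip_force": 60}}

```text
clock: 7.83
position: [0.5251, -0.1538, 0.1198]
tool_rot: [3.141, -0.001, 0.06]
force: [0.8, -2.4, 4.6]
grip_width: 0.0128
finger_force: 62.0
```

Emit:
{"api": "carry_out", "payload": {"rows": [[[0, 0, -0.01, 0], [0, 0, -0.02, 0], [0, 0, -0.035, 0], [0, 0, -0.055, 0], [0, 0, -0.085, 0], [0, 0, -0.12, 0], [0, 0, -0.15, 0], [0, 0, -0.16, 0], [0, 0, -0.16, 0], [0, 0, -0.16, 0]]]}}

```text
clock: 8.67
position: [0.5241, -0.1534, 0.2786]
tool_rot: [-3.141, 0.001, 0.06]
force: [-0.8, -0.4, -5.0]
grip_width: 0.0128
finger_force: 61.0
```

```bash
python3 - <<'E'
from h import *
w=bot.grab_frame('wrist'); t=bot.grab_frame('scene')
a=w['pixels'][:,:,::-1]; b=t['pixels'][:,:,::-1][90:240,180:330]
cv2.imwrite('pics/w5.png',np.hstack([cv2.resize(a,(400,300)),cv2.resize(b,(300,300),interpolation=cv2.INTER_CUBIC)]))
s=bot.observe();print(s['position'],s['tool_rot'],s['force'],s['grip_width'])
for n,f in(('w',w),('s',t)):
  for l in('tab_a','guard_press','guard_handle','guard_eye'):
    for r in bot.spot_point(f,l)[:2]:
        print(n,l,np.round(r['position'],1),round(r['conf'],2),onz(f,r['position'],{'tab_a':.1,'guard_press':.27,'guard_handle':.295,'guard_eye':.244}[l]).round(4)); 
E
```

```text
[ 0.52377623 -0.15329139  0.27757373] [-3.14072705e+00  2.70573137e-03  6.04551571e-02] [ 0.2352978  -0.02950972 -4.02313033] 0.012763136973199942
w tab_a [183.3 121.1] 0.77 [ 0.5807 -0.0629  0.1   ]
w guard_press [279.6 157.8] 0.73 [ 0.5813 -0.1498  0.27  ]
w guard_press [277.1 227.8] 0.29 [ 0.5486 -0.1506  0.27  ]
w guard_handle [278.7 302.6] 0.62 [ 0.5246 -0.1529  0.295 ]
w guard_eye [280.7 158.9] 0.95 [ 0.5764 -0.1506  0.244 ]
s tab_a [323.4 288.3] 0.73 [0.5675 0.2968 0.1   ]
s tab_a [233.4 143.6] 0.57 [ 0.5091 -0.3251  0.1   ]
s guard_press [164.  130.1] 0.79 [ 0.7379 -0.3191  0.27  ]
s guard_handle [258.1 194.9] 0.71 [0.6335 0.0642 0.295 ]
s guard_handle [254.5 132.6] 0.56 [ 0.5225 -0.1472  0.295 ]
s guard_eye [239.4 151.4] 0.86 [ 0.575 -0.148  0.244]
s guard_eye [168.9 129.7] 0.67 [ 0.7167 -0.3427  0.244 ]
```

View pics/w5.png

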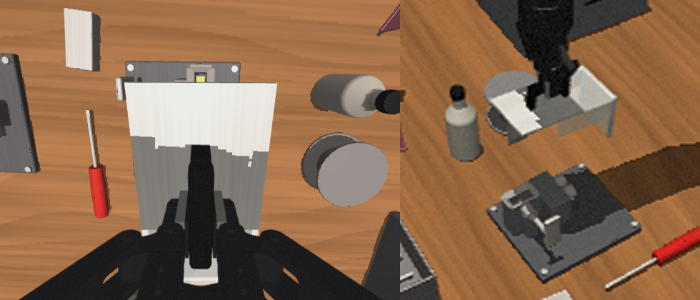

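The guard is lifted out (left half), with head_a's slot and brass ejector visible and its tab back home. I record head_a's two hinge-side screws from this pose as a reference, then carry the guard over head_b.

```bash
cat > two.py <<'E'
from fit import *
def two(f,g,r=6):
    P=bolts(f,g,r); X=np.array([onz(f,p[:2],.016)[:2] for p in P])
    d=X[1]-X[0]; yaw=np.arctan2(-d[0],d[1]); M=R.from_euler('z',yaw).as_matrix()[:2,:2]
    return P,np.r_[X.mean(0)-M@[.095,.028],yaw],np.linalg.norm(d)
E
python3 - <<'E'
from two import *
np.set_printoptions(precision=4,suppress=True)
for k in range(2):
    w=bot.grab_frame('wrist'); P,h,d=two(w,[(330,96),(183,95)]); s=bot.observe()
    print(np.round(P,1).tolist(),h,d,s['position'],s['tool_rot'])
E
```

```text
[[327.7, 96.4, 67.0], [182.1, 94.7, 66.0]] [ 0.5133 -0.1531  0.0498] 0.1609857679589631 [ 0.5246 -0.1535  0.2791] [-3.1415  0.0002  0.0603]
[[327.7, 96.5, 68.0], [182.2, 94.8, 65.0]] [ 0.5133 -0.1532  0.0501] 0.16097988355812168 [ 0.5246 -0.1535  0.2792] [-3.1415  0.0001  0.0603]
```

Emit:
{"api": "carry_out", "payload": {"rows": [[[0.001, -0.03, 0, 0], [0.002, -0.06, 0, 0], [0.003, -0.09, 0, 0], [0.004, -0.12, 0, 0], [0.005, -0.15, 0, 0.3], [0.006, -0.18, 0, 0.6], [0.008, -0.21, 0, 0.9], [0.009, -0.24, 0, 1.3], [0.01, -0.27, 0, 1.3], [0.012, -0.3, 0, 1.3], [0.013, -0.33, 0, 1.3], [0.014, -0.353, 0, 1.3]]]}}

```text
clock: 10.27
position: [0.5169, 0.2023, 0.2794]
tool_rot: [-3.141, -0.0, 0.039]
force: [0.2, -0.3, -3.7]
grip_width: 0.0126
finger_force: 60.9
```

Emit:
{"api": "carry_out", "payload": {"rows": [[[0, 0, 0, 0], [0, 0, 0, 0], [0, 0, 0, 0], [0, 0, 0, 0]]]}}

```text
clock: 10.6
position: [0.5175, 0.1987, 0.2793]
tool_rot: [3.141, -0.0, 0.036]
force: [0.2, -0.4, -3.2]
grip_width: 0.0124
finger_force: 60.9
```

```bash
python3 - <<'E'
from two import *
np.set_printoptions(precision=4,suppress=True)
for k in range(2):
    w=bot.grab_frame('wrist'); P,h,d=two(w,[(330,96),(183,95)],9); s=bot.observe()
    print(np.round(P,1).tolist(),h,d,s['position'],s['tool_rot'],s['force'],s['grip_width'])
save(w,'w6.png',(140,40,420,250),2.8)
E
```

```text
[[327.0, 96.9, 69.0], [181.9, 95.3, 65.0]] [0.5059 0.1996 0.0262] 0.16069673538988596 [0.5176 0.1987 0.2793] [ 3.1412 -0.0001  0.0362] [ 0.055  -0.073  -2.8233] 0.012748614166563524
[[327.0, 96.9, 71.0], [181.9, 95.4, 67.0]] [0.5059 0.1996 0.0268] 0.16072998481482278 [0.5175 0.1988 0.2794] [ 3.1413 -0.0001  0.0363] [ 0.1587 -0.0195 -3.2068] 0.012551058836167065
```

View pics/w6.png

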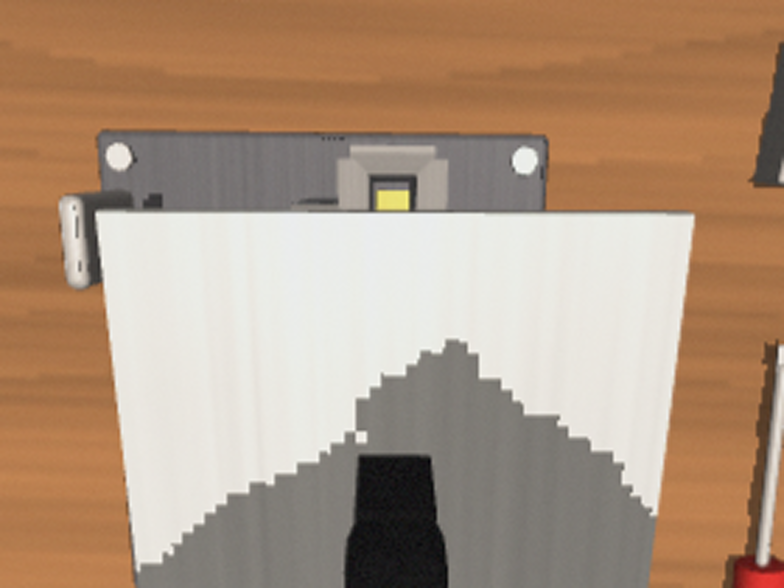

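From here head_b's screws fall on the same pixels as head_a's did (within 0.7 px), and the slot with its ejector is at crop (393,195), in line with the handle. I lower the guard in two steps while watching the force.

Emit:
{"api": "carry_out", "payload": {"rows": [[[0, 0, 0.03, 0], [0, 0, 0.06, 0], [0, 0, 0.085, 0], [0, 0, 0.1, 0], [0, 0, 0.11, 0], [0, 0, 0.118, 0], [0, 0, 0.125, 0], [0, 0, 0.13, 0], [0, 0, 0.13, 0], [0, 0, 0.13, 0]]]}}

```text
clock: 11.53
position: [0.5175, 0.1998, 0.1497]
tool_rot: [-3.141, -0.0, 0.038]
force: [-0.8, 0.6, -3.7]
grip_width: 0.0125
finger_force: 60.9
```

Emit:
{"api": "carry_out", "payload": {"rows": [[[0, 0, 0.005, 0], [0, 0, 0.01, 0], [0, 0, 0.015, 0], [0, 0, 0.02, 0], [0, 0, 0.024, 0], [0, 0, 0.027, 0], [0, 0, 0.027, 0], [0, 0, 0.027, 0]]]}}

```text
clock: 12.2
position: [0.5176, 0.1995, 0.122]
tool_rot: [3.141, -0.0, 0.037]
force: [3.3, -3.2, -5.1]
grip_width: 0.0127
finger_force: 60.6
```

Emit:
{"api": "carry_out", "payload": {"rows": [[[0, 0, 0, 0], [0, 0, 0, 0], [0, 0, 0, 0], [0, 0, 0, 0], [0, 0, -0.03, 0], [0, 0, -0.06, 0], [0, 0, -0.09, 0], [0, 0, -0.12, 0], [0, 0, -0.12, 0], [0, 0, -0.12, 0]]], "grip": 0.05}}

```text
clock: 13.03
position: [0.5179, 0.2001, 0.2438]
tool_rot: [-3.141, -0.003, 0.038]
force: [0.2, 0.4, -0.6]
grip_width: 0.0497
finger_force: 0.0
```

```bash
python3 - <<'E'
from h import *
np.set_printoptions(precision=4,suppress=True)
w=bot.grab_frame('wrist'); t=bot.grab_frame('scene')
a=w['pixels'][:,:,::-1][60:360,130:430]; b=t['pixels'][:,:,::-1][225:325,270:370]
cv2.imwrite('pics/w7.png',np.hstack([cv2.resize(a,(400,400)),cv2.resize(b,(400,400),interpolation=cv2.INTER_CUBIC)]))
s=bot.observe();print(s['position'],s['tool_rot'],s['force'],s['grip_width'])
for n,f in(('w',w),('s',t)):
  for l in('tab_a','guard_press','guard_handle','guard_eye'):
    for r in bot.spot_point(f,l)[:2]:
        print(n,l,np.round(r['position'],1),round(r['conf'],2),onz(f,r['position'],{'tab_a':.1,'guard_press':.11,'guard_handle':.135,'guard_eye':.084}[l]).round(4)); 
o=np.array([.5059,.1998,0]);M=R.from_euler('z',.0265).as_matrix()
for q in((.07,.1,.1),(.066,0,.110),(.009,0,.135)): X=o+M@q; print(X,proj(w,X),proj(t,X))
E
```

```text
[0.517  0.1996 0.2417] [3.1413 0.0007 0.0377] [-0.5681 -0.3841 -0.5037] 0.0500829124488014
w tab_a [159.7 130.1] 0.9 [0.5719 0.2994 0.1   ]
w guard_press [281.7 131. ] 0.66 [0.5758 0.2011 0.11  ]
w guard_press [283.3 134.8] 0.21 [0.5729 0.1998 0.11  ]
w guard_handle [282.1 210.1] 0.75 [0.5192 0.1987 0.135 ]
w guard_eye [284.7 133.5] 0.83 [0.5716 0.1983 0.084 ]
s tab_a [256.5 203. ] 0.63 [ 0.5737 -0.053   0.1   ]
s tab_a [251.  245.8] 0.62 [0.6673 0.0767 0.1   ]
s guard_press [159.1 129.8] 0.89 [ 0.7061 -0.5108  0.11  ]
s guard_press [300.8 260.7] 0.66 [0.5756 0.1976 0.11  ]
s guard_handle [317.9 248.3] 0.96 [0.5221 0.2007 0.135 ]
s guard_handle [153.9 138.3] 0.68 [ 0.7445 -0.451   0.135 ]
s guard_eye [300.3 266.4] 0.83 [0.577 0.2   0.084]
s guard_eye [170.1 127.2] 0.69 [ 0.6592 -0.5335  0.084 ]
[0.5732 0.3016 0.1   ] [156.757  128.2642] [322.6962 290.6522]
[0.5719 0.2015 0.11  ] [280.9526 136.0866] [302.6929 261.1594]
[0.5149 0.2    0.135 ] [280.0698 215.3775] [319.8728 247.0322]
```

View pics/w7.png

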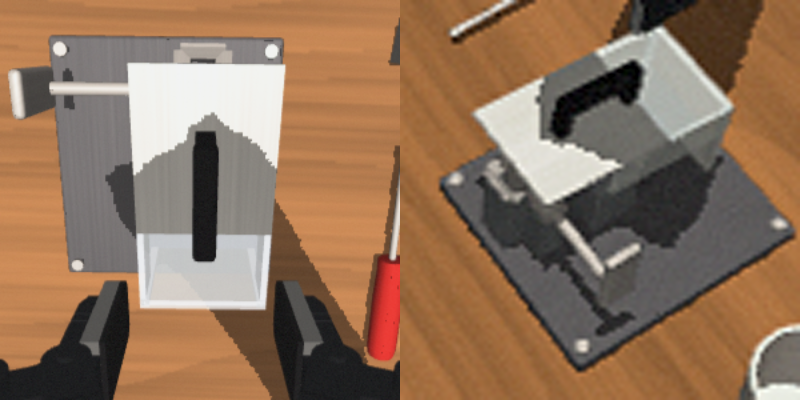

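The guard stands sprung up in head_b exactly as it did on head_a (right half), with tab_b held out by the lug and the handle at (205,195). I close the fingers, move above the press point, and descend to just above the plate.

Emit:
{"api": "carry_out", "payload": {"rows": [[[0.03, 0, 0, 0], [0.064, 0, 0, 0], [0.064, 0, 0.02, 0], [0.064, 0, 0.055, 0], [0.064, 0, 0.09, 0], [0.064, 0, 0.115, 0], [0.064, 0, 0.122, 0], [0.064, 0, 0.122, 0]]], "grip": 0.0}}

```text
clock: 14.2
position: [0.5804, 0.2019, 0.1188]
tool_rot: [3.141, 0.003, 0.038]
force: [-0.3, 0.0, -0.2]
grip_width: 0.0
finger_force: 0.0
```

Emit:
{"api": "carry_out", "payload": {"rows": [[[0, 0, 0.004, 0], [0, 0, 0.008, 0], [0, 0, 0.012, 0], [0, 0, 0.016, 0], [0, 0, 0.02, 0], [0, 0, 0.023, 0], [0, 0, 0.023, 0]]]}}

```text
clock: 14.78
position: [0.5833, 0.2027, 0.0989]
tool_rot: [-3.14, -0.005, 0.037]
force: [2.4, 0.6, 3.7]
grip_width: -0.0001
finger_force: 1.9
```

Emit:
{"api": "carry_out", "payload": {"rows": [[[0, 0, 0.001, 0], [0, 0, 0.002, 0], [0, 0, 0.003, 0], [0, 0, 0.004, 0], [0, 0, 0.004, 0], [0, 0, 0.004, 0]]]}}

```text
clock: 15.28
position: [0.5841, 0.2026, 0.0957]
tool_rot: [-3.14, -0.006, 0.037]
force: [7.7, -1.9, 13.5]
grip_width: -0.0
finger_force: 6.6
```

Emit:
{"api": "carry_out", "payload": {"rows": [[[0, 0, 0.001, 0], [0, 0, 0.002, 0], [0, 0, 0.002, 0], [0, 0, 0.002, 0]]]}}

```text
clock: 15.62
position: [0.5845, 0.2025, 0.0938]
tool_rot: [-3.14, -0.007, 0.037]
force: [9.6, -0.6, 13.4]
grip_width: -0.0
finger_force: 6.7
```

```bash
python3 - <<'E'
from h import *
np.set_printoptions(precision=4,suppress=True)
w=bot.grab_frame('wrist'); t=bot.grab_frame('scene')
s=bot.observe();print(s['position'],s['force'])
for n,f in(('w',w),('s',t)):
  for l in('tab_a','guard_handle'):
    for r in bot.spot_point(f,l)[:2]: print(n,l,np.round(r['position'],1),round(r['conf'],2),onz(f,r['position'],.1 if l=='tab_a' else .126))
o=np.array([.5059,.1998,0]);M=R.from_euler('z',.0265).as_matrix()
for q in((.07,.092,.1),(.07,.1,.1)): X=o+M@q; print(X,proj(w,X),proj(t,X))
E
```

```text
[0.5845 0.2025 0.0938] [ 9.392  -1.4612 12.8357]
w tab_a [ 81.3 305.2] 0.55 [0.5737 0.2926 0.1   ]
s tab_a [323.3 285.6] 0.66 [0.5629 0.29   0.1   ]
s tab_a [254.7 199.7] 0.65 [ 0.5719 -0.0675  0.1   ]
s guard_handle [154.  140.6] 0.88 [ 0.7463 -0.4501  0.126 ]
s guard_handle [318.  250.7] 0.8 [0.5223 0.2029 0.126 ]
[0.5734 0.2936 0.1   ] [ 79.0584 305.5283] [320.9171 288.4109]
[0.5732 0.3016 0.1   ] [ 61.4882 305.3473] [322.6962 290.6522]
```

The tab is back at its home position (travel about -1 mm by the wrist view), so the pin has snapped in. I rise clear and check.

Emit:
{"api": "carry_out", "payload": {"rows": [[[0, 0, -0.01, 0], [0, 0, -0.03, 0], [0, 0, -0.06, 0], [0, 0, -0.1, 0], [-0.03, 0, -0.14, 0], [-0.06, 0, -0.15, 0], [-0.06, 0, -0.15, 0], [-0.06, 0, -0.15, 0]]]}}

```text
clock: 16.58
position: [0.5209, 0.2002, 0.2436]
tool_rot: [-3.141, -0.003, 0.039]
force: [1.2, -0.7, 0.3]
grip_width: 0.0
finger_force: 0.0
```

```bash
python3 - <<'E'
from h import *
np.set_printoptions(precision=4,suppress=True)
w=bot.grab_frame('wrist'); t=bot.grab_frame('scene')
a=w['pixels'][:,:,::-1][60:360,130:430]; b=t['pixels'][:,:,::-1][225:325,270:370]
cv2.imwrite('pics/w8.png',np.hstack([cv2.resize(a,(400,400)),cv2.resize(b,(400,400),interpolation=cv2.INTER_CUBIC)]))
s=bot.observe();print(s['position'],s['force'])
Z={'tab_a':.1,'guard_press':.096,'guard_handle':.126,'guard_eye':.07}
for n,f in(('w',w),('s',t)):
  for l in Z:
    for r in bot.spot_point(f,l)[:2]: print(n,l,np.round(r['position'],1),round(r['conf'],2),onz(f,r['position'],Z[l]))
o=np.array([.5059,.1998,0]);M=R.from_euler('z',.0265).as_matrix()
for q in((.07,.092,.1),(.076,0,.096),(.02,0,.126)): X=o+M@q; print(X,proj(w,X),proj(t,X))
E
```

```text
[0.5218 0.1997 0.2416] [-0.3228  1.2038 -0.4608]
w tab_a [167.7 133.1] 0.64 [0.5727 0.2931 0.1   ]
w guard_press [281.2 125.6] 0.87 [0.5819 0.2017 0.096 ]
w guard_handle [283.1 202.8] 0.55 [0.5254 0.198  0.126 ]
w guard_eye [283.3 131.7] 0.74 [0.5748 0.1995 0.07  ]
w guard_eye [282.1 126.8] 0.57 [0.579  0.2007 0.07  ]
s tab_a [323.2 288.9] 0.65 [0.569 0.298 0.1  ]
s tab_a [255.  201.8] 0.6 [ 0.5753 -0.0596  0.1   ]
s guard_press [298.5 265.8] 0.93 [0.5849 0.2014 0.096 ]
s guard_handle [316.  251.3] 0.89 [0.5283 0.2017 0.126 ]
s guard_handle [152.  139.3] 0.59 [ 0.7497 -0.4596  0.126 ]
s guard_eye [300.8 269.3] 0.83 [0.5757 0.2021 0.07  ]
s guard_eye [169.1 128.3] 0.74 [ 0.6604 -0.5456  0.07  ]
[0.5734 0.2936 0.1   ] [166.9575 132.1643] [320.9171 288.4109]
[0.5819 0.2018 0.096 ] [281.042  125.6174] [299.4725 265.4363]
[0.5259 0.2003 0.126 ] [280.1471 202.1255] [316.4275 250.5744]
```

View pics/w8.png

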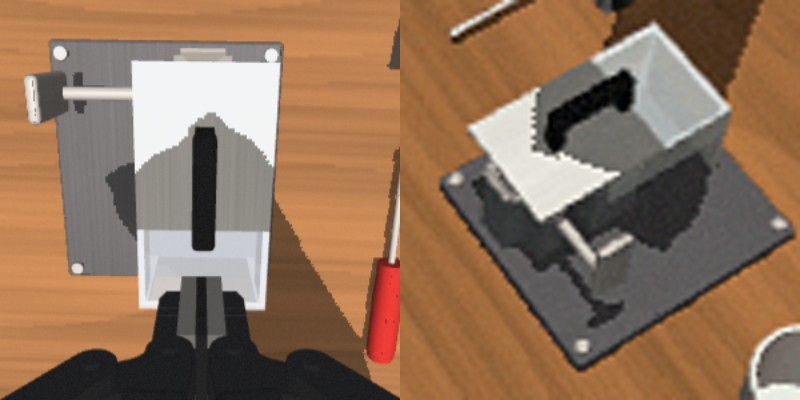

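The guard sits level: press point and handle project to within 3 px of their seated positions. Tab_b (crop (45,95)) and tab_a are both home, and the gripper is clear.

```bash
python3 -c "
from workcell import bot; print(bot.job_done())"
```

```text
the job is handed in; nothing more can be done
None
```

I moved the guard from head_a to head_b and handed the job in at about 17 s: it sits level there, the last images show both pins home, and I moved no bystanders; the hand-in returned no verdict.

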